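Clip the oven key onto the bench eye

ROBOT

A 7-joint arm with a two-finger parallel gripper is mounted at the origin on the work surface. World frame = base frame: x ahead of the robot, y to its left, z up, the work surface at z = 0. Lengths are in m, angles in rad, forces in N, time in s.
With the tool pointing down it reaches from about 0.4 to 0.875 m from the base axis. Payload 19.3 kg.
Tool frame: the origin (TCP) lies midway between the tips of the shut fingers; the grasp point (between the pads) lies 19 mm behind it; z points along the fingers, y is the line along which they close (so a half turn about z gives the same grasp; the last joint's range is limited). The gripper opens to 85 mm and grips with 20 to 120 N. Pads are 22 mm wide; open, the fingers measure 114 mm over their backs; the gripper's body (76 mm by 85 mm) begins 54 mm behind the grasp point. The pads swing forward as they close: fully open they stand 13 mm farther back than shut.
Start: joints at [-1.32, 0.521, -0.036, 1.599, 0.021, 1.021, -0.113], TCP at [0.197, 0.593, 0.231] pointing down, gripper open.
Joint ranges: [-2.91, 2.91], [-0.3, 2.13], [-1.5, 1.42], [0.17, 2.43], [-1.26, 4.41], [0.16, 1.93], [-2.52, 2.52]. Speed limits (rad/s): [1.89, 1.89, 2.39, 2.39, 3.01, 3.01, 3.01].

INTERFACE

Orientations are given as [roll, pitch, yaw] about the fixed x, y, z axes, in that order (R = Rz(yaw) Ry(pitch) Rx(roll)).
In Python, from workcell import * gives the robot as it stands. The module is installed in compiled form; this text tells all that it offers.
- The arm moves only by the tool play_rows, never from a script. Its argument "deltas" is a list of rows, each a list of 7 numbers: the shift along the tool's x, y, z in units of 500 mm (1.0 is 500 mm), then the turn, a rotation vector about the tool's x, y, z in units of 120 degrees (1.0 is 120 degrees), then the closure, from 0 (fully open) to 1 (shut). A call has 1 to 10 rows; each row is the pose to reach, as a shift and turn from the pose commanded when the call began, along the tool's axes at that moment; what a row does not reach only later rows make up. A row lasts 1/10 s, in which the tool goes at most 50 mm and 8.59 degrees, less where a joint would pass 70% of its speed; a pose out of reach is approached as far as the arm can. A call with a number of a shift or a turn outside -1 to 1 is refused whole. A call with a gripper value outside its range is refused whole. The fingers move at their own pace and stop on an object; "newtons" is the grip in N (left out, the last holds). Time passes only in rows, so rows that repeat a pose let the fingers close. It gives the time, the measured TCP pose, the force, the opening and the grip force at its end, in the units of the state.
- observe(): the state, without advancing time (a new reading comes with each control period).
- grab_frame(name): name is "side" or "top" or "wrist"; returns the picture (480x640x3 uint8, red, green, blue); there is no depth.
- get_calibration(name): a dict with "fovy" (degrees; the focal length in pixels is half the picture's height over the tangent of half this angle, whatever the lens; pixels are square), "cx", "cy" (the principal point, pixels), "k1" (the pictures are not rectified: a ray, as slopes to the right and down, at radius r is drawn at 1 + k1 r^2 times it, then the intrinsics apply), "xyz" and "rotation" of the camera in the world. Camera axes: x right, y down, z forward; pixel columns grow to the right and rows downward; lengths in m; the calibration is good to about 2 mm. A picture is of the moment at which its call begins: read the wrist's pose just before it. get_calibration takes no time and is no camera call; for the wrist camera it gives the pose at the moment of the call.
- job_done(): hands the job in; it is judged then, once.
The state is a dict: "clock": time; "qpos": joint angles; "qd": joint speeds; "joint_efforts": joint torques, N m; "position": TCP position; "tool_rot": TCP orientation; "force": force on the tool from outside, world axes, zero at the start; "moment": the same for the moment, N m; "grip_width": finger opening in m; "finger_force": force on a finger pad.
Only numpy, scipy, OpenCV 4.12 (cv2) and the standard library are available. Lean on these libraries where they do the work, as an engineer would, in place of code of your own. Each camera call takes 0.05 s, during which the arm holds its last target. There are 200 camera calls.

TASK

Take the orange oven-key fob out of its black stand and press its snap hook straight down over the top bar of the aluminium eye on the bench, gently, so that the bar pushes the red sprung gate in and the gate snaps shut behind it. Then tug it gently upwards against the shut gate to be sure that it has caught, and let go so that it hangs upright on the eye. Do not force the hook hard against the eye, and leave the other things on the bench where they are.

Things in the scene. Friction and masses are not known exactly. Their poses are not given: they have to be found in the camera images.
- fob (a point): Centre of the orange fob (56 x 14 x 40 mm in x, y, z), the grip of the clip, upright (z up). Grasp it from above across its 14 mm (its y). A brass key sticks 28 mm out of its -x end. The hook hangs below it, in the fob's xz plane. Below this point: fob's underside 20 mm, inside of the crown 34 mm, gate's top face 64 mm, gate's underside 70 mm, bottom of the hook 77 mm. It is 0.15 to 0.25 kg in all
- throat (a point): Where the bar should enter: middle of the underside of the shut red gate, 70 mm straight below the fob's centre; axes as the fob's. From touching here, the gate slips past a 6 mm bar and snaps shut under it once the hook has gone down about 29 to 33 mm; at 36 mm the crown lands on the bar and it goes no farther. When hanging, the crown rests on the bar
- crown (a point): Inside top of the aluminium hook (8 mm round bar), 34 mm below the fob's centre. The hook spans x = -34 to +22 mm. The gate (8 mm wide, 6 mm thick) is hinged at x = -26 mm and ends at x = +9.5 mm above the hook's nose, which begins at x = +7.5 mm
- clip: The whole snap hook with its fob. Origin at the middle of the bottom of the hook, 77 mm below the fob's centre; axes as the fob's
- gate (a joint): Angle of the red sprung gate (body gate, part of the clip), rad: 0 = shut (it cannot swing outward), growing inward, as its free end rises into the hook, to 1.05. The spring always pushes it shut: under the fob centre the bar needs about 5 N to start it and up to about 8 N to push it right in
- foot: Fixed foot of the eye: steel plate 56 x 80 mm with a blue block. Origin at the centre of its underside, on the bench. The eye, a rigid upside-down U of 6 mm round aluminium bar, rises from the block: legs at y = +22 and -22 mm, and a level top bar along y straight over the origin. The clip goes on with the fob's y along this y, either way round
- block_top (a point): Centre of the top of the foot's blue block (30 x 60 mm), 24 mm above the bench. The eye above it never moves, but is set to another height each time, which is not measured: the middle of its top bar lies anywhere from 82 to 104 mm above the bench (58 to 80 mm above this point), to be found by touch or sight
- stand: Fixed black slotted stand, 78 x 22 x 24 mm, slot 68 x 12 mm with its floor 5 mm above the bench, in which the clip stands upright at the start, with its hook 19 mm deep; lift straight up. Origin at the centre of its underside; x along the slot
- tin: Bystander: can with green label, 48 mm diameter, 65 mm tall; origin under its centre
- jar: Bystander: amber jar, 66 mm diameter, 95 mm tall; origin under its centre
- bowl: Bystander: steel bowl, 110 mm across, 45 mm tall; origin under its centre
- mug: Bystander: white mug, 76 mm diameter, 90 mm tall, handle at its +y; origin under its centre
- spatula: Bystander: kitchen spatula with wooden handle, lying along its x, handle to -x
- scraper: Bystander: steel dough scraper with white grip, 100 x 125 x 20 mm, lying flat; origin under its centre
Not all that is in view belongs to the job. Of the things that look like the clip, the middle-sized one is meant.

How it is judged:
On the way, in this order (a step that is already met when the one before it is completed fails the run):
1. the clip has been taken out of its stand (horizontal distance between fob and stand above 0.06 m and height (world z) of fob above 0.1 m), for 0.1 s.
2. the bar of the eye presses the gate well inward (value of joint gate above 0.5 rad and contact force between gate and foot above 1 N and horizontal distance between fob and foot below 0.022 m), for 0.05 s.
3. the gate has snapped shut with the bar inside the hook (value of joint gate below 0.12 rad and horizontal distance between fob and foot below 0.022 m and angle between the y axis of fob and the y axis of foot, either way round below 0.6 rad and z of fob in the frame of foot below 0.149 m), for 0.05 s.
4. the clip is tugged upward so that its shut gate bears on the bar with more than 1.5 N (value of joint gate below 0.12 rad and horizontal distance between fob and foot below 0.022 m and contact force between gate and foot above 1.5 N), for 0.15 s.
At the end, for the whole second after the job is handed in: The clip hangs at rest on the eye, let go of: gate shut (under 0.12 rad), fob within 22 mm sideways of the foot's origin, its centre 110 to 147 mm above the bench, within 0.5 rad of upright, its y within 0.6 rad of the bar's line, its weight on the eye (value of joint gate below 0.12 rad and horizontal distance between fob and foot below 0.022 m and angle between the y axis of fob and the y axis of foot, either way round below 0.6 rad and z of fob in the frame of foot between 0.11 and 0.147 m and angle between fob's own z axis and vertical below 0.5 rad and linear speed of clip below 0.03 m/s and contact force between clip and foot above 0.5 N); the robot touches nothing.
It fails at once if the clip is forced against the eye with more than 35 N (contact force between clip and foot above 35 N).
It fails at once if a hand or finger pushes the eye or its foot with more than 35 N (contact force between the arm and foot above 35 N).
It fails at once if a bystander is moved by more than 30 mm (distance of any of tin, jar, bowl, mug, spatula, scraper from where it was at the start of the episode above 0.03 m).
It also fails if it takes over 72 s, if anything falls off the work surface, if the arm or the gripper's body presses on something with over 40 N, if the wrist force passes 120 N, or if a joint passes its speed limit or range.

## Working session

There is one attempt and no reset: what is moved stays moved. The work goes in short steps, Python scripts to look and compute and a tool call to move; the robot and the scene stay as the last step left them, time stands still between calls to the robot, and variables do not carry over. Pictures are saved under pics/ and viewed, at most 10 in all, crops included, and the job is handed in when it is done.

Besides the shell and the picture viewer there is one more tool, called after "Emit:" as name(argument=value, ...), one argument or row to a line, values as JSON. play_rows: Moves the arm, as the interface text tells. Its arguments: {"type":"object","properties":{"deltas":{"type":"array"},"newtons":{"type":"number"}},"required":["deltas"]}

```bash
mkdir -p pics
cat > h.py <<'E'
from workcell import *
import numpy as np, cv2
from scipy.spatial.transform import Rotation as R
def rotm(r):
    r=np.array(r,float)
    return r if r.shape==(3,3) else (R.from_quat(r).as_matrix() if r.size==4 else R.from_euler('xyz',r).as_matrix())
def ray(c,u,v):
    f=240/np.tan(np.radians(c['fovy'])/2)
    d=np.array([(u-c['cx'])/f,(v-c['cy'])/f]); s=d.copy()
    for _ in range(20): s=d/(1+c['k1']*(s@s))
    w=rotm(c['rotation'])@np.array([s[0],s[1],1]); return np.array(c['xyz']),w
def onz(c,u,v,z):
    o,w=ray(c,u,v); return o+w*(z-o[2])/w[2]
def proj(c,p):
    f=240/np.tan(np.radians(c['fovy'])/2)
    q=rotm(c['rotation']).T@(np.array(p)-np.array(c['xyz'])); s=q[:2]/q[2]; s=s*(1+c['k1']*(s@s))
    return s*f+[c['cx'],c['cy']]
def two(c1,p1,c2,p2):
    o1,a=ray(c1,*p1);o2,b=ray(c2,*p2)
    t=np.linalg.lstsq(np.c_[a,-b],o2-o1,rcond=None)[0]
    return (o1+a*t[0]+o2+b*t[1])/2, np.linalg.norm(o1+a*t[0]-o2-b*t[1])
E
python3 - <<'E'
from h import *
for n in("top","side"):
    im=grab_frame(n); cv2.imwrite(f'pics/{n}0.png',im[:,:,::-1]); print(n,get_calibration(n))
print(observe())
E
```

```text
top {'fovy': 48.039429554501396, 'cx': 321.5591771199669, 'cy': 243.90738123003075, 'k1': 0.025925754940335367, 'xyz': array([ 0.30810803, -0.01542596,  1.23169564]), 'rotation': array([-2.92817032, -0.00616527, -1.49845665])}
side {'fovy': 42.291363924279, 'cx': 321.3914505568981, 'cy': 221.3111847189631, 'k1': -0.010368788212309708, 'xyz': array([1.02134453, 1.01799877, 0.95785986]), 'rotation': array([-2.21161154,  0.00759793,  2.6935922 ])}
{'clock': 0.1, 'qpos': array([-1.32019522,  0.52192775, -0.03631976,  1.59994787,  0.02119096,
        1.02110724, -0.11279409]), 'qd': array([ 0.00019465, -0.00103063, -0.00114936, -0.00191524, -0.00041328,
       -0.00124734, -0.00138666]), 'joint_efforts': array([ 2.43767201e-03, -9.28484201e+01,  1.98363684e+00, -3.70534515e+01,
        1.81126624e-02,  5.35601430e-03,  4.62001151e-05]), 'position': array([0.19701811, 0.59281578, 0.2308011 ]), 'tool_rot': array([-3.14058931e+00,  6.68131644e-05,  2.82077507e+00]), 'force': array([ 0.62758891,  0.46590501, -0.24735637]), 'moment': array([-0.00195994, -0.01522593,  0.0364001 ]), 'finger_force': 0.0, 'grip_width': 0.08522503997090106}
```

View pics/top0.png

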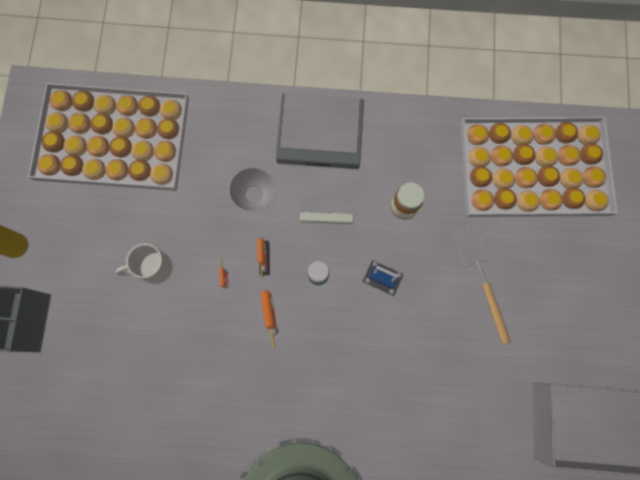

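View pics/side0.png

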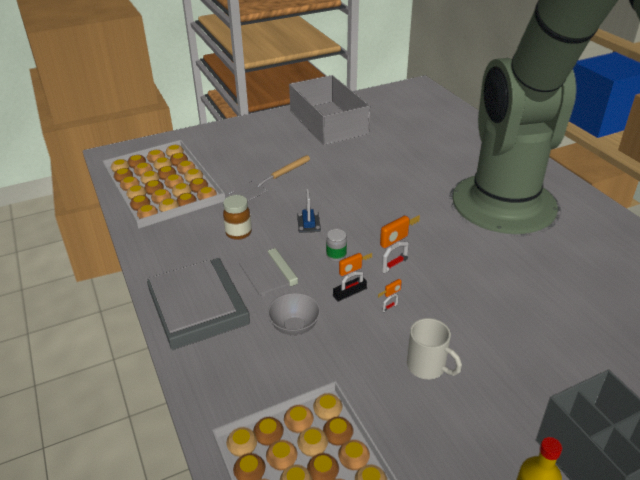

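The top view shows the middle clip in its black stand near (262,252), the big one at (268,310) and the small one at (223,276). The foot with its blue block is at (383,278). The side view shows the same: middle clip at (350,270), foot at (308,218).

Run:
```python
from h import *
def blobs(im,lo,hi,mn=15):
    h=cv2.cvtColor(im,cv2.COLOR_RGB2HSV); m=cv2.inRange(h,lo,hi)
    cs,_=cv2.findContours(m,cv2.RETR_EXTERNAL,cv2.CHAIN_APPROX_NONE)
    return [c for c in cs if cv2.contourArea(c)>mn]
im={n:cv2.imread(f'pics/{n}0.png')[:,:,::-1].copy() for n in('top','side')}
C={n:get_calibration(n) for n in im}
for n in im:
    for nm,lo,hi in(('or',(5,200,120),(13,255,255)),('blue',(105,120,40),(125,255,255))):
        for c in blobs(im[n],lo,hi):
            r=cv2.minAreaRect(c)
            if 200<r[0][0]<450 and 150<r[0][1]<340: print(n,nm,np.round(r[0],1),np.round(r[1],1),round(r[2],1))
c=C['top']
for p,z in(((262,250),.1),((383,276),.024),((318,271),.06)): print(onz(c,*p,z))
# stand dark outline
h=cv2.cvtColor(im['top'],cv2.COLOR_RGB2HSV)
cv2.imwrite('pics/crop.png',np.hstack([cv2.resize(im['top'][215:315,210:290],(400,500),interpolation=2),cv2.resize(im['top'][235:315,340:420-16],(400,500),interpolation=2)])[:,:,::-1])
```

```text
top blue [382.8 277.4] [25.9 10.7] 26.6
side blue [308.  218.5] [17. 12.] 90.0
[0.53052239 0.12165434 0.1       ]
[ 0.50573507 -0.1481622   0.024     ]
[ 0.50044525 -0.00087304  0.06      ]
```

View pics/crop.png

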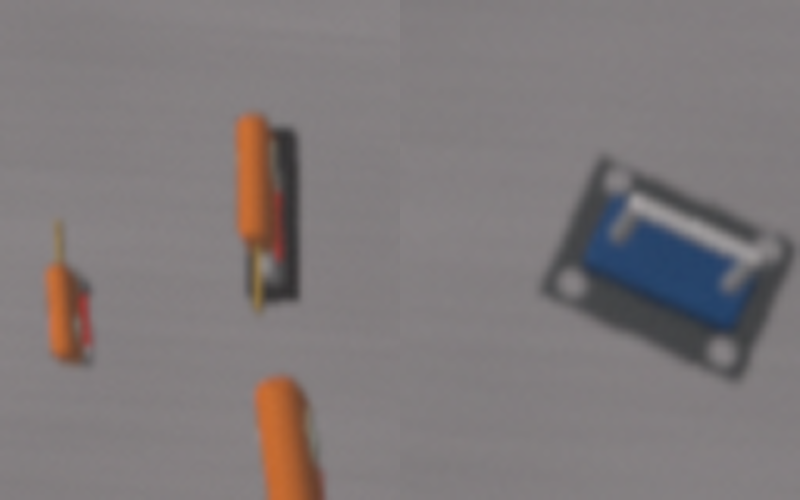

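The left crop shows the middle fob at about (260,250) in full-picture pixels, nearly along world x with its key towards the robot. The right crop shows the bar running from (377,267) to (397,276) and the plate corners.

```bash
cat >> h.py <<'E'
def goto(p,yaw,rot_from=None):
    "deltas (units) from measured pose to TCP p with tool down at yaw"
    s=observe(); M=rotm(s['tool_rot']); G=R.from_euler('xyz',[np.pi,0,yaw]).as_matrix()
    d=M.T@(np.array(p)-s['position'])/0.5; r=R.from_matrix(M.T@G).as_rotvec()/np.radians(120)
    print('pos',s['position'].round(4),'rpy',s['tool_rot'].round(4),'delta',d.round(4),'turn',r.round(4),'F',s['force'].round(2)); return d,r
E
python3 - <<'E'
from h import *
c=get_calibration('top')
a,b=onz(c,260.2,237.6,.102),onz(c,261.2,263,.102)
print('fob',a,b,(a+b)/2,'xdir deg',np.degrees(np.arctan2(*(a-b)[[1,0]])))
crn=np.array([onz(c,(x-400)/6.25+340,235+y/6.25,.004)for x,y in((605,157),(790,250),(740,378),(545,290))]);print('plate',crn.mean(0),np.linalg.norm(np.diff(crn,axis=0),axis=1), 'ydir',np.degrees(np.arctan2(*(crn[0]-crn[1])[[1,0]])))
for z in(.085,.1):
  a,b=onz(c,377.1,267.3,z),onz(c,397.1,276,z); print('bar',z,(a+b)/2,np.linalg.norm(a-b),np.degrees(np.arctan2(*(a-b)[[1,0]])))
goto([.53,.125,.25],np.pi)
E
```

```text
fob [0.55693435 0.12786711 0.102     ] [0.50189336 0.12040425 0.102     ] [0.52941386 0.12413568 0.102     ] xdir deg 7.721496320184271
plate [ 0.50454543 -0.15097043  0.004     ] [0.07592796 0.05129891 0.07780905] ydir 66.89479577748082
bar 0.085 [ 0.50587942 -0.14977795  0.085     ] 0.046621092313026344 70.20865014681056
bar 0.1 [ 0.50329236 -0.14802048  0.1       ] 0.046011238783268196 70.20865014681058
pos [0.197  0.5928 0.2308] rpy [-3.1406e+00  1.0000e-04  2.8208e+00] delta [-0.927  -0.6779 -0.0377] turn [-0.0005 -0.     -0.1532] F [ 0.63  0.47 -0.25]
```

Emit:
play_rows(
  deltas=[
    [-0.09,-0.068,-0.01,0,0,-0.02,0],
    [-0.18,-0.135,-0.02,0,0,-0.04,0],
    [-0.27,-0.2,-0.03,0,0,-0.06,0],
    [-0.36,-0.265,-0.04,0,0,-0.09,0],
    [-0.45,-0.33,-0.04,0,0,-0.11,0],
    [-0.54,-0.395,-0.04,0,0,-0.13,0],
    [-0.63,-0.46,-0.04,0,0,-0.15,0],
    [-0.72,-0.527,-0.04,0,0,-0.17,0],
    [-0.8,-0.6,-0.04,0,0,-0.19,0],
    [-0.88,-0.65,-0.04,0,0,-0.21,0],
  ],
)

```text
clock: 1.1
position: [0.4847, 0.1828, 0.2513]
tool_rot: [-3.142, -0.0, -3.021]
force: [0.5, 2.1, -0.1]
grip_width: 0.0855
finger_force: 0.0
```

Run:
```python
from h import *
goto([.53,.125,.25],np.pi+.1347)
c=get_calibration('wrist');print(c);print(proj(c,[.53,.124,.102]),proj(c,[.505,-.15,.09]))
cv2.imwrite('pics/w1.png',grab_frame('wrist')[:,:,::-1])
```

```text
pos [0.4847 0.1828 0.2513] rpy [-3.1415e+00 -2.0000e-04 -3.0208e+00] delta [-0.0759 -0.1257  0.0026] turn [-0.     -0.0001 -0.0066] F [ 0.54  2.14 -0.08]
{'fovy': 66.79780525016552, 'cx': 323.0362527437634, 'cy': 237.7574965632736, 'k1': 0.006647243050868822, 'xyz': array([0.40838276, 0.17425343, 0.39384217]), 'rotation': array([2.83522095e+00, 5.93770622e-05, 1.69110513e+00])}
[248.00461379 262.59870882] [-75.62920415 193.17082575]
```

View pics/w1.png

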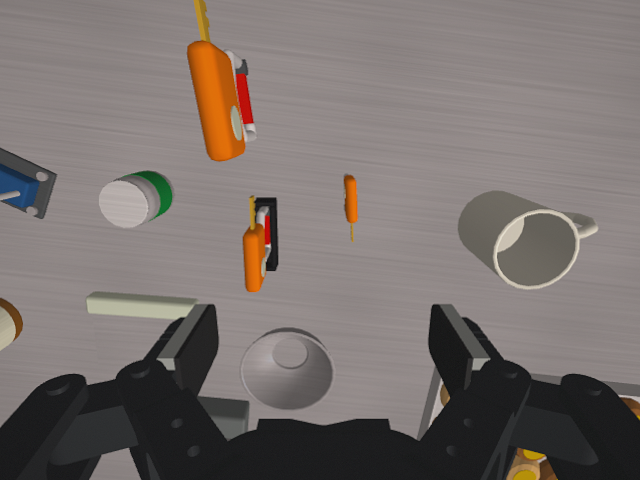

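The wrist view shows the middle fob at about (254,257), 6 px from the prediction, so I'll move over it.

Emit:
play_rows(
  deltas=[
    [-0.04,-0.063,0.02,0,0,-0.003,0],
    [-0.076,-0.126,0.04,0,0,-0.007,0],
    [-0.076,-0.126,0.06,0,0,-0.007,0.3],
    [-0.076,-0.126,0.06,0,0,-0.007,0.3],
    [-0.076,-0.126,0.06,0,0,-0.007,0.3],
  ],
)

```text
clock: 1.65
position: [0.5289, 0.1277, 0.2213]
tool_rot: [3.141, -0.001, -3.007]
force: [-0.4, 0.6, 0.5]
grip_width: 0.0599
finger_force: 0.0
```

Run:
```python
from h import *
s=observe();c=get_calibration('wrist');im=grab_frame('wrist')
h=cv2.cvtColor(im,cv2.COLOR_RGB2HSV); m=cv2.inRange(h,(4,180,100),(15,255,255))
cs,_=cv2.findContours(m,cv2.RETR_EXTERNAL,cv2.CHAIN_APPROX_NONE)
print(s['position'],s['tool_rot'],s['grip_width'],'pred',proj(c,[.53,.124,.102]))
for q in cs:
    if cv2.contourArea(q)>150: print(cv2.boundingRect(q),cv2.boxPoints(cv2.minAreaRect(q)).round(0).tolist())
u,v=proj(c,[.53,.124,.102]).astype(int)
cv2.imwrite('pics/w2.png',cv2.resize(im[v-75:v+75,u-100:u+100],(800,600),interpolation=2)[:,:,::-1]);print(u-100,v-75)
```

```text
[0.52891909 0.12765353 0.22130566] [ 3.14132844e+00 -6.23088115e-04 -3.00709866e+00] 0.059880839110421774 pred [317.1021912 230.975512 ]
(311, 190, 19, 76) [[311.0, 190.0], [329.0, 190.0], [329.0, 265.0], [311.0, 265.0]]
(418, 137, 20, 53) [[417.0, 189.0], [419.0, 137.0], [438.0, 138.0], [436.0, 189.0]]
(277, 0, 43, 107) [[277.0, 0.0], [310.0, -4.0], [322.0, 104.0], [289.0, 108.0]]
217 155
```

View pics/w2.png

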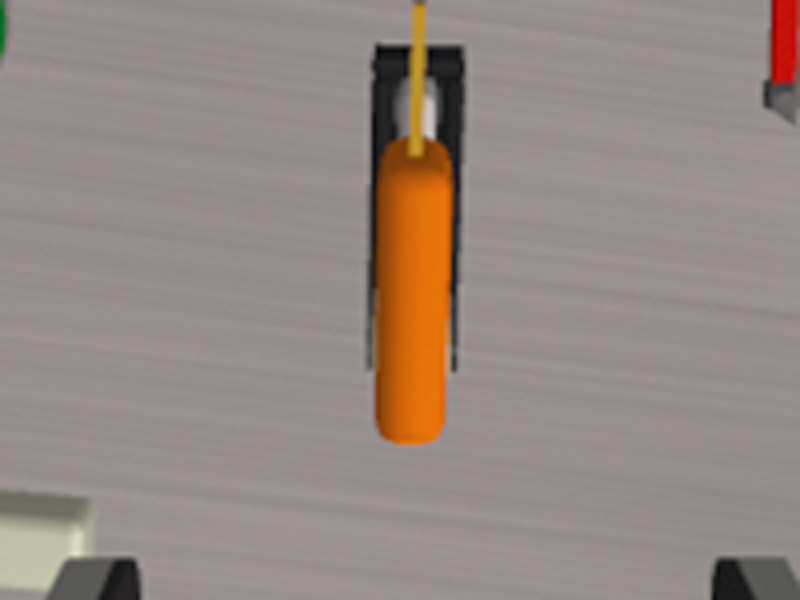

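The fob is centred near (320,231) with its key towards the base. That puts it at about (0.530, 0.1265), aligned with the tool, so I'll descend and grasp.

Emit:
play_rows(
  deltas=[
    [-0.002,-0.003,0.08,0,0,0,0.3],
    [-0.002,-0.003,0.16,0,0,0,0.3],
    [-0.002,-0.003,0.23,0,0,0,0.3],
    [-0.002,-0.003,0.28,0,0,0,0.3],
    [-0.002,-0.003,0.312,0,0,0,0.3],
    [-0.002,-0.003,0.312,0,0,0,0.3],
    [-0.002,-0.003,0.312,0,0,0,0.8],
    [-0.002,-0.003,0.312,0,0,0,1],
    [-0.002,-0.003,0.312,0,0,0,1],
    [-0.002,-0.003,0.312,0,0,0,1],
  ],
  newtons=60,
)

```text
clock: 2.7
position: [0.5311, 0.126, 0.0663]
tool_rot: [3.141, 0.002, -3.008]
force: [-2.7, 1.8, 8.5]
grip_width: 0.013
finger_force: 59.1
```

Emit:
play_rows(
  deltas=[
    [0,0,0,0,0,0,1],
    [0,0,0,0,0,0,1],
    [0,0,0,0,0,0,1],
  ],
)

```text
clock: 3.0
position: [0.5311, 0.126, 0.0663]
tool_rot: [3.141, 0.002, -3.008]
force: [-2.2, 1.7, 8.1]
grip_width: 0.013
finger_force: 59.1
```

Emit:
play_rows(
  deltas=[
    [0,0,-0.02,0,0,0,1],
    [0,0,-0.05,0,0,0,1],
    [0,0,-0.1,0,0,0,1],
    [0,0,-0.17,0,0,0,1],
    [0,0,-0.25,0,0,0,1],
    [0,0,-0.32,0,0,0,1],
    [0,0,-0.36,0,0,0,1],
    [0,0,-0.36,0,0,0,1],
  ],
)

```text
clock: 3.8
position: [0.5315, 0.1256, 0.2487]
tool_rot: [3.141, 0.005, -3.008]
force: [0.3, 0.3, -2.4]
grip_width: 0.0132
finger_force: 58.9
```

Run:
```python
from h import *
goto([.46,-.15,.245],np.pi+np.radians(-21.5))
print(observe()['force'],observe()['grip_width'])
c=get_calibration('side'); im=grab_frame('side')
cv2.imwrite('pics/s1.png',np.hstack([cv2.resize(im[100:300,260:393],(400,600),interpolation=2),cv2.resize(im[180:240,288:328],(400,600),interpolation=2)])[:,:,::-1])
```

```text
pos [0.5315 0.1256 0.2487] rpy [ 3.1406  0.0048 -3.0083] delta [ 0.2151 -0.5273  0.0059] turn [0.001  0.0021 0.2428] F [ 0.26  0.29 -2.36]
[ 0.25826264  0.29195878 -2.36036284] 0.013202933419843462
```

View pics/s1.png

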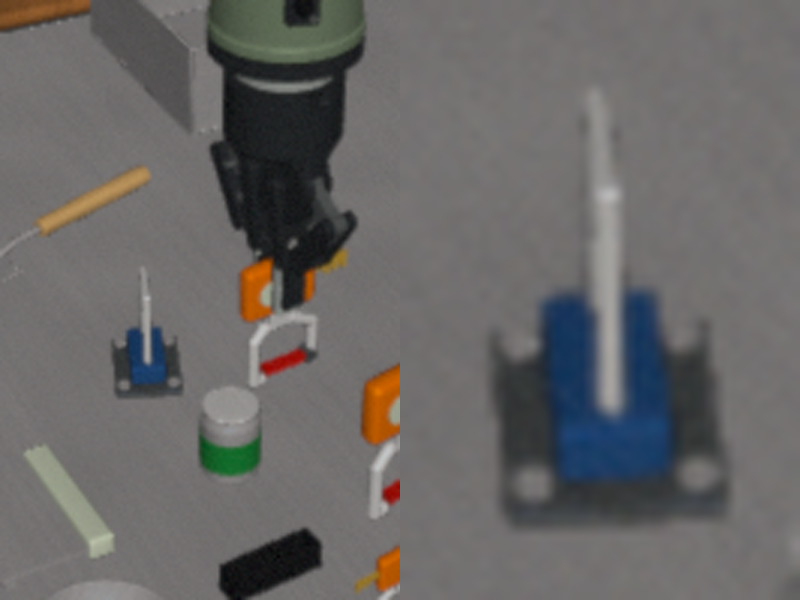

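The clip hangs upright in the gripper. The bar in the side view runs from (308.8,199.0) to (307.7,189.2). I'll hover beyond the eye at the right yaw and look with the wrist camera.

Run:
```python
from h import *
t,s=get_calibration('top'),get_calibration('side')
print(two(t,(377.1,267.3),s,(308.8,199.0)),two(t,(397.1,276),s,(307.7,189.2)))
goto([.58,-.18,.245],np.pi+np.radians(-21.5))
```

```text
(array([ 0.51251262, -0.12715818,  0.09219933]), np.float64(7.291124555760705e-05)) (array([ 0.49643337, -0.17055445,  0.09052073]), np.float64(0.001479689793578313))
pos [0.5308 0.1255 0.2467] rpy [ 3.1411e+00  2.3000e-03 -3.0080e+00] delta [-0.0161 -0.6186  0.0032] turn [0.0005 0.001  0.2429] F [-0.26  0.41 -2.88]
```

Emit:
play_rows(
  deltas=[
    [0,-0.04,0,0,0,0.02,1],
    [-0.003,-0.11,0,0,0,0.05,1],
    [-0.005,-0.19,0,0,0,0.08,1],
    [-0.007,-0.27,0,0,0,0.11,1],
    [-0.009,-0.35,0,0,0,0.14,1],
    [-0.011,-0.43,0,0,0,0.17,1],
    [-0.013,-0.51,0,0,0,0.2,1],
    [-0.015,-0.57,0,0,0,0.225,1],
    [-0.016,-0.61,0.003,0,0,0.243,1],
    [-0.016,-0.619,0.003,0,0,0.243,1],
  ],
)

```text
clock: 4.85
position: [0.579, -0.1827, 0.2426]
tool_rot: [-3.14, -0.002, 2.762]
force: [-1.9, -0.1, -2.1]
grip_width: 0.0136
finger_force: 58.8
```

Emit:
play_rows(
  deltas=[
    [0,0,0,0,0,0,1],
    [0,0,0,0,0,0,1],
  ],
)

```text
clock: 5.05
position: [0.5797, -0.1789, 0.2434]
tool_rot: [3.141, -0.001, 2.768]
force: [0.3, -0.1, -1.8]
grip_width: 0.013
finger_force: 58.9
```

Run:
```python
from h import *
s=observe();c=get_calibration('wrist');im=grab_frame('wrist')
print(s['position'],s['tool_rot'],s['force'],'bar pred',proj(c,[.5125,-.127,.091]),proj(c,[.4965,-.1705,.091]),c)
cv2.imwrite('pics/w3.png',im[:,:,::-1])
```

```text
[ 0.57969229 -0.1788526   0.24340725] [ 3.14113001e+00 -8.79530265e-04  2.76809939e+00] [ 0.27758928 -0.09356999 -1.84341984] bar pred [352.89351359 116.82367371] [292.64362019 118.19250166] {'fovy': 66.79780525016552, 'cx': 323.0362527437634, 'cy': 237.7574965632736, 'k1': 0.006647243050868822, 'xyz': array([ 0.50816228, -0.14998033,  0.38600863]), 'rotation': array([ 2.83582878e+00, -8.68018268e-05,  1.19679319e+00])}
```

View pics/w3.png

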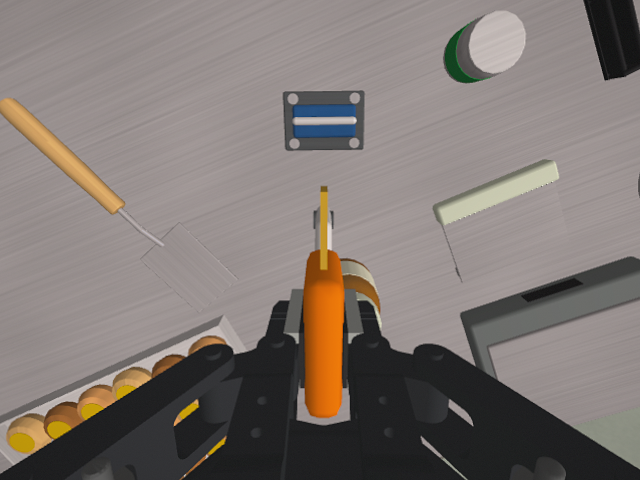

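The eye is sharp in the wrist view. The bar is level in the image at v=121, from u=293 to 356, so the yaw matches.

Run:
```python
from h import *
c=get_calibration('wrist')
p=[onz(c,u,121,.092) for u in(293,324.5,356)];print(np.array(p),np.degrees(np.arctan2(*(p[2]-p[0])[[1,0]])), onz(c,324,121,.002))
yaw=np.arctan2(*(p[2]-p[0])[[1,0]])+np.pi/2
t=p[1].copy(); t[2]=.155; t[:2]+= -.001*np.array([np.cos(yaw),np.sin(yaw)])
goto(t,yaw)
```

```text
[[ 0.49866421 -0.17091797  0.092     ]
 [ 0.50750599 -0.14836421  0.092     ]
 [ 0.51635574 -0.12581338  0.092     ]] 68.58322852083343 [ 0.50710727 -0.14836546  0.002     ]
pos [ 0.5798 -0.1788  0.2436] rpy [ 3.1411e+00 -6.0000e-04  2.7683e+00] delta [0.1547 0.0038 0.1773] turn [ 0.0002 -0.0003  0.0002] F [ 0.33  0.82 -2.04]
```

Emit:
play_rows(
  deltas=[
    [0.04,0.001,0,0,0,0,1],
    [0.09,0.002,0,0,0,0,1],
    [0.135,0.003,0.02,0,0,0,1],
    [0.155,0.004,0.06,0,0,0,1],
    [0.155,0.004,0.11,0,0,0,1],
    [0.155,0.004,0.145,0,0,0,1],
    [0.155,0.004,0.16,0,0,0,1],
    [0.155,0.004,0.165,0,0,0,1],
    [0.155,0.004,0.165,0,0,0,1],
  ],
)

```text
clock: 6.0
position: [0.5086, -0.1497, 0.1616]
tool_rot: [3.141, 0.0, 2.767]
force: [-0.8, -0.0, -1.8]
grip_width: 0.0131
finger_force: 58.8
```

Run:
```python
from h import *
goto([.5085,-.1487,.155],2.768)
im=grab_frame('side'); c=get_calibration('side');u,v=proj(c,[.507,-.148,.11]).astype(int);print(u,v)
cv2.imwrite('pics/s2.png',cv2.resize(im[v-45:v+45,u-40:u+40],(533,600),interpolation=2)[:,:,::-1])
```

```text
pos [ 0.5086 -0.1497  0.1616] rpy [3.1415e+00 3.0000e-04 2.7668e+00] delta [0.001  0.0018 0.0133] turn [ 0.      0.0001 -0.0006] F [-0.82 -0.05 -1.8 ]
307 188
```

View pics/s2.png

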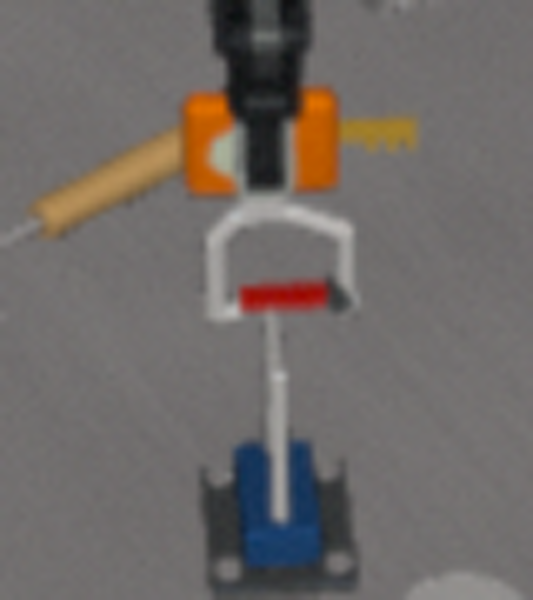

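The gate sits centred over the bar (bar u≈274 in the crop, gate 240–350). I'll creep down until it touches.

Emit:
play_rows(
  deltas=[
    [0,0.001,0.008,0,0,0,1],
    [0,0.001,0.014,0,0,0,1],
    [0,0.001,0.018,0,0,0,1],
    [0,0.001,0.021,0,0,0,1],
    [0,0.001,0.024,0,0,0,1],
  ],
)

```text
clock: 6.55
position: [0.5086, -0.1495, 0.1492]
tool_rot: [-3.142, 0.0, 2.766]
force: [0.1, -0.1, -1.2]
grip_width: 0.0129
finger_force: 58.8
```

Emit:
play_rows(
  deltas=[
    [0,0,0.003,0,0,0,1],
    [0,0,0.006,0,0,0,1],
    [0,0,0.006,0,0,0,1],
  ],
)

```text
clock: 6.85
position: [0.5086, -0.1495, 0.1462]
tool_rot: [-3.142, -0.0, 2.766]
force: [-0.2, 0.2, -1.2]
grip_width: 0.0132
finger_force: 59.0
```

Emit:
play_rows(
  deltas=[
    [0,0,0.003,0,0,0,1],
    [0,0,0.006,0,0,0,1],
    [0,0,0.006,0,0,0,1],
  ],
)

```text
clock: 7.15
position: [0.5086, -0.1495, 0.1433]
tool_rot: [-3.142, 0.0, 2.766]
force: [-1.5, -1.0, 4.6]
grip_width: 0.0131
finger_force: 59.5
```

Contact came at about z=0.145, so I'll keep pressing in small steps.

Emit:
play_rows(
  deltas=[
    [0,0,0.005,0,0,0,1],
    [0,0,0.01,0,0,0,1],
    [0,0,0.015,0,0,0,1],
    [0,0,0.02,0,0,0,1],
  ],
)

```text
clock: 7.55
position: [0.5092, -0.1497, 0.1334]
tool_rot: [3.141, 0.002, 2.766]
force: [-0.7, -0.3, 7.3]
grip_width: 0.0135
finger_force: 60.0
```

Emit:
play_rows(
  deltas=[
    [0,0,0.005,0,0,0,1],
    [0,0,0.01,0,0,0,1],
    [0,0,0.015,0,0,0,1],
    [0,0,0.02,0,0,0,1],
    [0,0,0.02,0,0,0,1],
  ],
)

```text
clock: 8.05
position: [0.5082, -0.1494, 0.1229]
tool_rot: [-3.142, -0.001, 2.766]
force: [-3.6, 0.1, 5.6]
grip_width: 0.0133
finger_force: 60.0
```

Emit:
play_rows(
  deltas=[
    [0,0,0.004,0,0,0,1],
    [0,0,0.008,0,0,0,1],
    [0,0,0.008,0,0,0,1],
  ],
)

```text
clock: 8.35
position: [0.5081, -0.1493, 0.1189]
tool_rot: [-3.142, -0.001, 2.766]
force: [-4.3, 1.9, 4.8]
grip_width: 0.0132
finger_force: 60.0
```

Emit:
play_rows(
  deltas=[
    [0,0,0.003,0,0,0,1],
    [0,0,0.006,0,0,0,1],
    [0,0,0.006,0,0,0,1],
  ],
)

```text
clock: 8.65
position: [0.5082, -0.1494, 0.116]
tool_rot: [-3.141, -0.001, 2.766]
force: [-4.2, 1.5, 3.6]
grip_width: 0.0133
finger_force: 59.9
```

Emit:
play_rows(
  deltas=[
    [0,0,0.003,0,0,0,1],
    [0,0,0.004,0,0,0,1],
    [0,0,0.004,0,0,0,1],
  ],
)

```text
clock: 8.95
position: [0.5083, -0.1494, 0.1141]
tool_rot: [-3.142, -0.001, 2.766]
force: [-3.4, 1.1, 3.5]
grip_width: 0.0132
finger_force: 59.9
```

Emit:
play_rows(
  deltas=[
    [0,0,0.002,0,0,0,1],
    [0,0,0.002,0,0,0,1],
  ],
)

```text
clock: 9.15
position: [0.5081, -0.1493, 0.113]
tool_rot: [-3.141, -0.001, 2.766]
force: [-5.3, 2.2, 2.2]
grip_width: 0.0135
finger_force: 59.8
```

Emit:
play_rows(
  deltas=[
    [0,0,0.002,0,0,0,1],
    [0,0,0.002,0,0,0,1],
  ],
)

```text
clock: 9.35
position: [0.5075, -0.1492, 0.1117]
tool_rot: [-3.141, -0.002, 2.766]
force: [-7.3, 2.3, -2.1]
grip_width: 0.0132
finger_force: 59.0
```

Emit:
play_rows(
  deltas=[
    [0,0,0.002,0,0,0,1],
    [0,0,0.002,0,0,0,1],
  ],
)

```text
clock: 9.55
position: [0.509, -0.1496, 0.1111]
tool_rot: [-3.142, 0.001, 2.766]
force: [0.2, -0.0, -1.3]
grip_width: 0.0134
finger_force: 62.3
```

The force dropped back to baseline, so the gate has snapped shut. Now the upward tug, with contact expected at about z=0.133.

Emit:
play_rows(
  deltas=[
    [0,0,-0.01,0,0,0,1],
    [0,0,-0.02,0,0,0,1],
    [0,0,-0.03,0,0,0,1],
    [0,0,-0.037,0,0,0,1],
    [0,0,-0.04,0,0,0,1],
    [0,0,-0.04,0,0,0,1],
  ],
)

```text
clock: 10.15
position: [0.5087, -0.1495, 0.1316]
tool_rot: [3.141, 0.0, 2.766]
force: [-1.1, -0.3, -2.1]
grip_width: 0.013
finger_force: 62.3
```

Emit:
play_rows(
  deltas=[
    [0,0,-0.002,0,0,0,1],
    [0,0,-0.004,0,0,0,1],
    [0,0,-0.004,0,0,0,1],
  ],
)

```text
clock: 10.45
position: [0.5086, -0.1495, 0.1333]
tool_rot: [-3.142, -0.0, 2.766]
force: [-0.5, 0.8, -2.1]
grip_width: 0.0133
finger_force: 62.3
```

Emit:
play_rows(
  deltas=[
    [0,0,-0.002,0,0,0,1],
    [0,0,-0.002,0,0,0,1],
  ],
)

```text
clock: 10.65
position: [0.5085, -0.1495, 0.1343]
tool_rot: [-3.142, -0.0, 2.766]
force: [-0.5, -0.7, -1.8]
grip_width: 0.0133
finger_force: 62.3
```

Emit:
play_rows(
  deltas=[
    [0,0,-0.002,0,0,0,1],
    [0,0,-0.002,0,0,0,1],
  ],
)

```text
clock: 10.85
position: [0.5083, -0.1494, 0.1349]
tool_rot: [-3.141, -0.001, 2.766]
force: [1.4, -0.2, -13.7]
grip_width: 0.0134
finger_force: 60.3
```

Emit:
play_rows(
  deltas=[
    [0,0,-0.002,0,0,0,1],
    [0,0,-0.002,0,0,0,1],
  ],
)

```text
clock: 11.05
position: [0.5081, -0.1493, 0.1354]
tool_rot: [-3.141, -0.001, 2.766]
force: [4.6, -2.7, -28.1]
grip_width: 0.0131
finger_force: 59.3
```

The gate holds, with the tug at 12–26 N. I'll lower it to rest the crown on the bar.

Emit:
play_rows(
  deltas=[
    [0,0,0.003,0,0,0,1],
    [0,0,0.012,0,0,0,1],
    [0,0,0.024,0,0,0,1],
    [0,0,0.036,0,0,0,1],
    [0,0,0.044,0,0,0,1],
    [0,0,0.046,0,0,0,1],
    [0,0,0.046,0,0,0,1],
  ],
)

```text
clock: 11.75
position: [0.5085, -0.1495, 0.1131]
tool_rot: [-3.141, -0.0, 2.766]
force: [-0.1, -0.1, -2.2]
grip_width: 0.0128
finger_force: 63.2
```

Emit:
play_rows(
  deltas=[
    [0,0,0.002,0,0,0,1],
    [0,0,0.002,0,0,0,1],
  ],
)

```text
clock: 11.95
position: [0.5086, -0.1495, 0.1123]
tool_rot: [-3.142, 0.0, 2.766]
force: [-0.3, 0.5, -2.4]
grip_width: 0.0131
finger_force: 63.2
```

Emit:
play_rows(
  deltas=[
    [0,0,0.002,0,0,0,1],
    [0,0,0.002,0,0,0,1],
  ],
)

```text
clock: 12.15
position: [0.5086, -0.1495, 0.1112]
tool_rot: [-3.142, -0.0, 2.766]
force: [-0.0, -0.5, -1.5]
grip_width: 0.0134
finger_force: 63.2
```

Emit:
play_rows(
  deltas=[
    [0,0,0.0015,0,0,0,1],
    [0,0,0.0015,0,0,0,1],
  ],
)

```text
clock: 12.35
position: [0.5085, -0.1495, 0.1105]
tool_rot: [-3.142, -0.0, 2.766]
force: [-0.8, -0.6, -2.3]
grip_width: 0.0131
finger_force: 63.2
```

Emit:
play_rows(
  deltas=[
    [0,0,0.001,0,0,0,1],
    [0,0,0.001,0,0,0,1],
  ],
)

```text
clock: 12.55
position: [0.5086, -0.1495, 0.1101]
tool_rot: [3.142, 0.0, 2.766]
force: [-0.8, 0.3, 0.6]
grip_width: 0.0132
finger_force: 63.7
```

Emit:
play_rows(
  deltas=[
    [0,0,0.001,0,0,0,1],
    [0,0,0.001,0,0,0,1],
  ],
)

```text
clock: 12.75
position: [0.5087, -0.1495, 0.1098]
tool_rot: [3.141, 0.0, 2.766]
force: [-1.5, 0.0, 6.7]
grip_width: 0.0131
finger_force: 64.8
```

Seated, so I'll open gently.

Emit:
play_rows(
  deltas=[
    [0,0,-0.0005,0,0,0,0.85],
    [0,0,-0.0005,0,0,0,0.75],
    [0,0,-0.0005,0,0,0,0.6],
    [0,0,-0.0005,0,0,0,0.5],
    [0,0,-0.0005,0,0,0,0.45],
    [0,0,-0.0005,0,0,0,0.45],
  ],
  newtons=20,
)

```text
clock: 13.35
position: [0.5086, -0.1495, 0.1097]
tool_rot: [-3.142, -0.0, 2.766]
force: [0.4, 0.9, 0.5]
grip_width: 0.0468
finger_force: 0.0
```

Run:
```python
from h import *
print(observe()['grip_width'])
im=grab_frame('side'); u,v=307,188
cv2.imwrite('pics/s3.png',cv2.resize(im[v-45:v+45,u-40:u+40],(533,600),interpolation=2)[:,:,::-1])
```

```text
0.046812723300678705
```

View pics/s3.png

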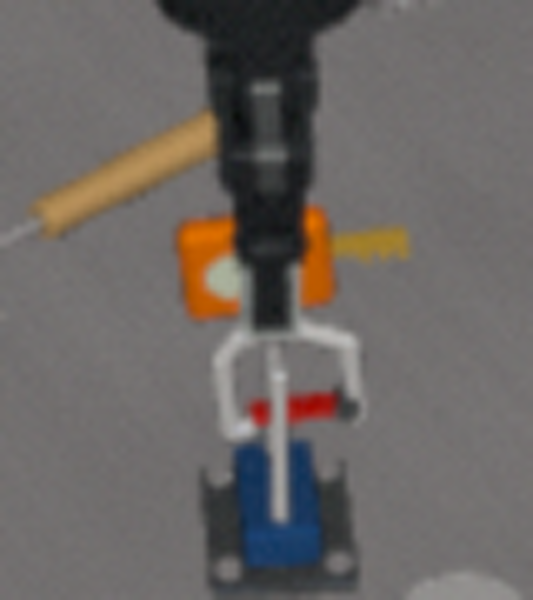

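The clip hangs on the bar with its gate shut and only a slight tilt. I'll retract straight up.

Emit:
play_rows(
  deltas=[
    [0,0,-0.01,0,0,0,0.45],
    [0,0,-0.04,0,0,0,0.45],
    [0,0,-0.09,0,0,0,0.45],
    [0,0,-0.16,0,0,0,0.45],
    [0,0,-0.23,0,0,0,0.45],
    [0,0,-0.28,0,0,0,0.45],
    [0,0,-0.28,0,0,0,0.45],
    [0,0,-0.28,0,0,0,0.45],
  ],
)

```text
clock: 14.2
position: [0.5086, -0.1494, 0.2501]
tool_rot: [3.141, 0.001, 2.766]
force: [0.2, 0.8, -0.0]
grip_width: 0.0468
finger_force: 0.0
```

Run:
```python
from h import *
im=grab_frame('side'); u,v=307,188
cv2.imwrite('pics/s4.png',cv2.resize(im[v-45:v+45,u-40:u+40],(533,600),interpolation=2)[:,:,::-1])
```

```text
(no output)
```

View pics/s4.png

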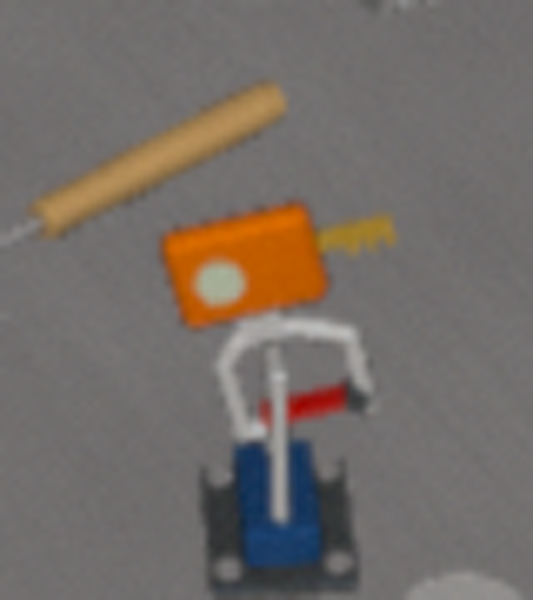

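The fob has tilted about 13°, so I'll check whether it is still moving.

Emit:
play_rows(
  deltas=[
    [0,0,0,0,0,0,0.45],
    [0,0,0,0,0,0,0.45],
    [0,0,0,0,0,0,0.45],
  ],
)

```text
clock: 14.55
position: [0.5084, -0.1495, 0.2492]
tool_rot: [-3.141, -0.001, 2.766]
force: [0.2, -1.0, 0.0]
grip_width: 0.0472
finger_force: 0.0
```

```bash
cat > t.py <<'E'
from h import *
for k in range(6):
    s=observe()['clock']; im=grab_frame('side'); h=cv2.cvtColor(im[143:233,267:347],cv2.COLOR_RGB2HSV); m=cv2.inRange(h,(4,220,150),(11,255,255))
    cs,_=cv2.findContours(m,0,1); q=max(cs,key=cv2.contourArea); M=cv2.moments(m,True)
    print(round(s,2),round(M['m10']/M['m00'],2),round(M['m01']/M['m00'],2),cv2.minAreaRect(q))
E
python3 t.py
```

```text
Traceback (most recent call last):
  File "t.py", line 4, in <module>
    cs,_=cv2.findContours(m,0,1); q=max(cs,key=cv2.contourArea); M=cv2.moments(m,True)
                                    ~~~^^^^^^^^^^^^^^^^^^^^^^^^
ValueError: max() iterable argument is empty
```

```bash
sed -i 's/(4,220,150),(11,255,255)/(4,180,100),(14,255,255)/' t.py; python3 t.py
```

```text
14.6 37.53 39.78 ((36.33145523071289, 39.26966094970703), (14.166149139404297, 22.410999298095703), 77.00537872314453)
14.65 37.29 39.42 ((36.22190475463867, 39.29494094848633), (14.166149139404297, 22.186140060424805), 77.00537872314453)
14.7 37.38 39.59 ((36.23529815673828, 39.44117736816406), (14.067066192626953, 22.07073974609375), 75.96376037597656)
14.75 37.22 39.73 ((36.5588264465332, 40.73529815673828), (11.399173736572266, 22.07073974609375), 75.96376037597656)
14.8 37.68 39.52 ((36.35295104980469, 39.411766052246094), (14.067066192626953, 22.313274383544922), 75.96376037597656)
14.85 37.49 39.8 ((36.27358627319336, 39.707550048828125), (14.148136138916016, 21.840328216552734), 74.05460357666016)
```

```bash
python3 -c "
from h import *
print(job_done())"
```

```text
the job is handed in; nothing more can be done
None
```

The clip is snapped onto the eye with its gate shut: it held an upward tug that reached about 26 N, and it now hangs at rest, tilted about 13°, with the job handed in at about 15 s (no verdict was shown).

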